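Clamp a casting in the inspection fixture

ROBOT

A 6-joint arm with a two-finger parallel gripper is mounted at the origin on the work surface. World frame = base frame: x ahead of the robot, y to its left, z up, the work surface at z = 0. Lengths are in m, angles in degrees, forces in N, time in s.
With the tool pointing down it reaches from about 0.3 to 0.95 m from the base axis. Payload 3.1 kg.
Tool frame: the origin (TCP) lies on the front face of the gripper's body, between the roots of the fingers; the fingertips stand 73 mm ahead of it and the grasp point (between the pads) lies 54 mm ahead of it; x points along the fingers, z is the direction in which the jaws open and shut, and the axes are right-handed (so a half turn about x gives the same grasp; the last joint's range is limited). The gripper opens to 85 mm and grips with 20 to 120 N. Pads are 22 mm wide; open, the fingers measure 114 mm over their backs; the gripper's body (76 mm by 85 mm) begins 54 mm behind the grasp point. The pads swing forward as they close: fully open they stand 13 mm farther back than shut.
Start: joints at [-70.227, 17.653, 93.61, -0, 68.738, -3.994], TCP at [0.252, -0.572, 0.304] pointing down, gripper open.
Joint ranges: [-175.34, 175.34], [-45.06, 112.39], [2.9, 150.54], [-68.45, 248.45], [3.09, 151.38], [-168.51, 168.51]. Speed limits (degrees/s): [159.86, 159.86, 180, 180, 180, 180].

INTERFACE

Orientations are given as [roll, pitch, yaw] about the fixed x, y, z axes, in that order (R = Rz(yaw) Ry(pitch) Rx(roll)).
In Python, from workcell import bot gives the robot as it stands. The module is installed in compiled form; this text tells all that it offers.
- The arm moves only by the tool drive_tool, never from a script. Its argument "commands" is a list that holds one entry, the list of rows, each a list of 5 numbers: the opening in per cent of the stroke, from 0 (shut) to 100 (fully open), then the shift along the tool's x, y, z in mm, then the turn about the tool's x in rad. A call has 1 to 5 rows; each row shifts and turns the commanded pose from where the row before left it, along the tool's axes as they then stand; what a row does not reach is not made up. A row lasts 1/10 s, in which the tool goes at most 50 mm and 8.59 degrees, less where a joint would pass 70% of its speed; a pose out of reach is approached as far as the arm can. A call with a gripper value outside its range is refused whole. The fingers move at their own pace and stop on an object; the grip force is fixed at half the most. Time passes only in rows, so rows that do not move let the fingers close. It gives the time, the measured TCP pose, the force and the opening at its end, in the units of the state.
- bot.state(): the state, without advancing time (a new reading comes with each control period).
- bot.capture(name): name is "scene" or "top" or "wrist"; returns the picture (420x560x3 uint8, red, green, blue); there is no depth.
- bot.camera_model(name): a dict with "fx", "fy", "cx", "cy" (pixels), "T" (4x4, takes a point from camera to world coordinates); the wrist camera has in their place "T_tool_cam" (4x4, takes a point from camera to tool coordinates, whose origin is the TCP and whose axes are the tool frame's). Camera axes: x right, y up, looking along -z (the intrinsics and any distortion apply to the point x, -y, -z); pixel columns grow to the right and rows downward; lengths in m; the calibration is good to about 2 mm. The wrist camera is an equidistant fisheye: a pixel r from the principal point sees the ray r / f radians off the axis. A picture is of the moment at which its call begins: read the wrist's pose just before it. camera_model takes no time and is no camera call.
- bot.job_done(): hands the job in, once; it reports no verdict.
The state is a dict: "t": time; "qpos": joint angles; "joint_velocities": joint speeds; "tau": joint torques, N m; "position": TCP position; "ee_rot": TCP orientation; "contact_force": force on the tool from outside, world axes, zero at the start; "torque": the same for the moment, N m; "gripper_width": finger opening in m.
Only numpy, scipy, OpenCV 4.12 (cv2) and the standard library are available. Lean on these libraries where they do the work, as an engineer would, in place of code of your own. Each camera call takes 0.05 s, during which the arm holds its last target. There are 200 camera calls.

TASK

Clamp the aluminium casting in the bench fixture: loosen the black wing knob on the carriage, slide the carriage along its rail so that its pad pushes the casting gently (never over 40 N) home against the end stop, then tighten the knob again with the casting still held between pad and stop. Leave the other things on the bench where they are.

Things in the scene. Friction and masses are not known exactly. Their poses are not given: they have to be found in the camera images.
- fixture: Fixture on the bench: base 190 x 410 x 20 mm (x -98 to 92, y -175 to 235), steel rail along y on the robot's side, beside it (+x) a bed, top at z 30, between fences (top z 42), end stop block 68 high at the +y end. Origin at bench height. x away from the robot, y along the rail to the end stop, z up. Bed centre line at x = 38 mm; rail centre x = -40.
- stop_face (a point): Centre of the end stop's flat face, which looks to the fixture's -y; at fixture (38, 200, 45) mm. Axes as the fixture's.
- carriage (a joint): Travel of the sliding carriage along the rail, m: 0 to 0.18, growing towards the end stop (+y of the fixture). With the casting fully home the pad touches it at 0.160. Knob loose: slides with a few N; knob tight: held fast against 25 N.
- pad_face (a point): Centre of the carriage's steel pad face (56 x 32 mm), which looks to the end stop and pushes the casting; at fixture (38, -80 + carriage travel, 45) mm, axes as the fixture's. The carriage is an aluminium block 66 x 60 mm, 75 mm high, with a slanted knob seat on the robot's side.
- clamp_knob (a joint): Clamp knob angle, rad: 0 = fully tight (at its end), 1.3 = fully loose (at its end); grows anticlockwise as seen looking down on the knob along its axis. The clamp lets go at about 0.8. Needs about 0.15 to 0.25 N m; stays where it is left.
- knob_grip (a point): Grip point of the black wing knob, on its axis, 34 mm above its slanted seat. Wing 46 long x 12 thick x 24 mm deep (21 to 45 above the seat). Axes turn with the knob: z out along the knob axis, leaning 28 degrees from vertical to the fixture's -x (the robot); x along the wing, y across it. At knob angle 0.65 the wing points straight up the slant. At fixture (-88, -118 + travel, 115) mm.
- casting: Aluminium casting lying on the bed between the fences, 60 (x) x 120 (y) x 50 mm high, with a flat foot, end walls 26 mm high and two round bosses, about 0.45 kg, 2 mm play to the fences. Origin at the centre of its underside; y along its length (as the fixture's y), z up. Its flat ends are at y = +60 (towards the stop) and -60 mm (towards the pad).
- spare_casting: Bystander: a second casting of the same kind lying on the bench. Origin at the centre of its underside. Leave alone.
- deburring_tool: Bystander: hand deburring tool like a screwdriver, about 200 mm long, lying on the bench. Leave alone.
- plug_cup: Bystander: empty grey plastic cup, 70 mm wide, 60 mm high, standing on the bench. Origin at the centre of its underside. Leave alone.

How it is judged (in metres and radians):
On the way, in this order (a step that is already met when the one before it is completed fails the run):
1. the knob is loosened to beyond 0.9 rad before the carriage has been moved (by more than 8 mm) (value of joint clamp_knob above 0.9 rad and distance of pad_face from where it was at the start of the episode below 0.008 m), for 0.1 s.
2. with the knob still loose (beyond 0.8 rad), the casting is pushed home: its end within 2.5 mm of the end stop, and the pad within 2.5 mm of its other end (value of joint clamp_knob above 0.8 rad and y of casting in the frame of stop_face above -0.0625 m and y of pad_face in the frame of casting above -0.0625 m), for 0.1 s.
At the end, for the whole second after the job is handed in: The knob is tight (below 0.25 rad), the casting lies flat on the bed at rest with its end within 2.5 mm of the end stop, and the carriage's pad is within 2.5 mm of the casting's other end (value of joint clamp_knob below 0.25 rad and y of casting in the frame of stop_face above -0.0625 m and y of pad_face in the frame of casting above -0.0625 m and angle between casting's own z axis and vertical below 0.06 rad and z of casting in the frame of fixture below 0.034 m and linear speed of casting below 0.01 m/s); the robot touches nothing.
It fails at once if the pad presses on the casting with more than 40 N (contact force between carriage and casting above 40 N).
It fails at once if the spare casting, deburring tool or cup is moved by more than 20 mm (distance of any of spare_casting, deburring_tool, plug_cup from where it was at the start of the episode above 0.02 m).
It also fails if it takes over 45 s, if anything falls off the work surface, if the arm or the gripper's body presses on something with over 40 N, if the wrist force passes 120 N, or if a joint passes its speed limit or range.

## Working session

There is one attempt and no reset: what is moved stays moved. The work goes in short steps, Python scripts to look and compute and a tool call to move; the robot and the scene stay as the last step left them, time stands still between calls to the robot, and variables do not carry over. Pictures are saved under pics/ and viewed, about 8 in all and at most 12, crops included, and the job is handed in when it is done.

Besides the shell and the picture viewer there is one more tool, called as name(argument=value, ...), one argument or row to a line, values as JSON. drive_tool: Moves the arm, as the interface text tells. Its arguments: {"type":"object","properties":{"commands":{"type":"array","items":{"type":"array","items":{"type":"array","items":{"type":"number"}}}}},"required":["commands"]}

```bash
mkdir -p pics
python3 - <<'E'
from workcell import bot
import cv2,numpy as np
s=bot.state();print({k:np.round(v,3).tolist() for k,v in s.items()})
for n in ["scene","top","wrist"]:
    im=bot.capture(n);cv2.imwrite(f"pics/{n}0.png",im[:,:,::-1]);m=bot.camera_model(n)
    print(n,{k:np.round(v,4).tolist() for k,v in m.items()})
E
```

```text
{'t': 0.0, 'qpos': [-70.229, 17.706, 93.692, -0.0, 68.738, -3.993], 'joint_velocities': [0.028, 0.013, -0.031, 0.07, -0.029, 0.059], 'tau': [0.001, -41.525, -27.667, -0.0, 0.01, -0.0], 'position': [0.252, -0.571, 0.303], 'ee_rot': [176.025, 89.865, 109.789], 'contact_force': [-0.369, -0.586, 1.094], 'torque': [-0.004, -0.012, 0.031], 'gripper_width': 0.085}
scene {'fx': 443.7729, 'fy': 443.7729, 'cx': 282.2918, 'cy': 212.0276, 'T': [[-0.581, -0.5915, 0.5591, 1.244], [0.8139, -0.4238, 0.3975, 0.4791], [0.0018, 0.686, 0.7276, 0.9405], [0.0, 0.0, 0.0, 1.0]]}
top {'fx': 506.7538, 'fy': 506.7538, 'cx': 277.5306, 'cy': 204.9498, 'T': [[-0.0144, 0.9981, -0.0604, 0.499], [-0.9999, -0.0146, -0.0025, -0.0093], [-0.0033, 0.0604, 0.9982, 1.4826], [0.0, 0.0, 0.0, 1.0]]}
wrist {'fx': 325.1923, 'fy': 325.1923, 'cx': 275.7058, 'cy': 210.2053, 'T_tool_cam': [[-0.0012, 0.3256, -0.9455, -0.0694], [0.0, 0.9455, 0.3256, 0.0844], [1.0, 0.0004, -0.0012, -0.0003], [0.0, 0.0, 0.0, 1.0]]}
```

View pics/top0.png

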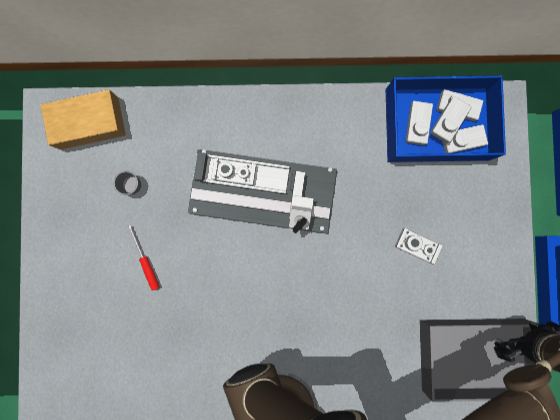

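View pics/scene0.png

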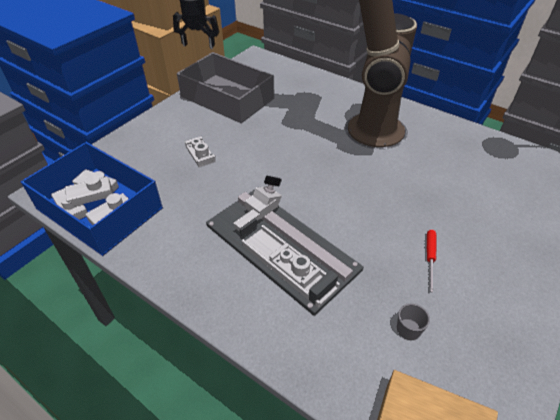

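Top view: fixture near pixel (262,192), stop at left; carriage at (302,212), knob at (299,225). I'll make an enlarged crop to get the corners.

Run:
```python
import cv2,numpy as np
t=cv2.imread("pics/top0.png")[140:245,180:345];s=cv2.imread("pics/scene0.png")[165:320,195:375]
t=cv2.resize(t,None,fx=4.8,fy=4.8,interpolation=cv2.INTER_CUBIC);print(t.shape)
cv2.imwrite("pics/tc.png",t)
s=cv2.resize(s,None,fx=3.8,fy=3.8,interpolation=cv2.INTER_CUBIC);print(s.shape);cv2.imwrite("pics/sc.png",s)
```

```text
(504, 792, 3)
(589, 684, 3)
```

View pics/tc.png

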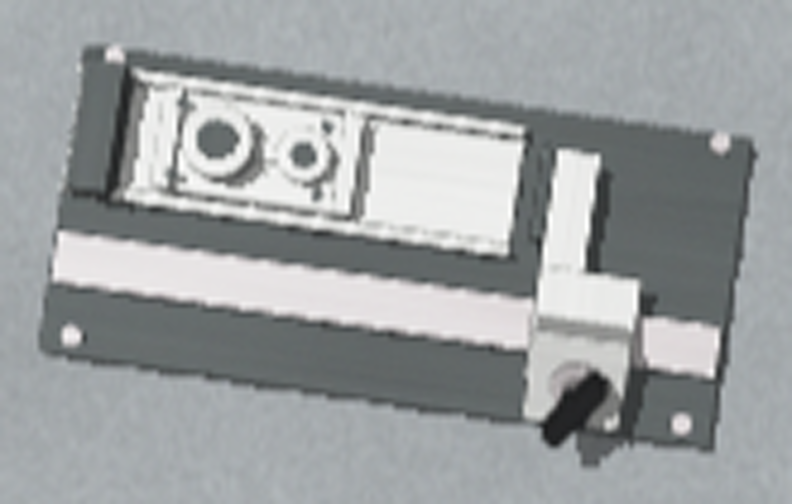

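View pics/sc.png

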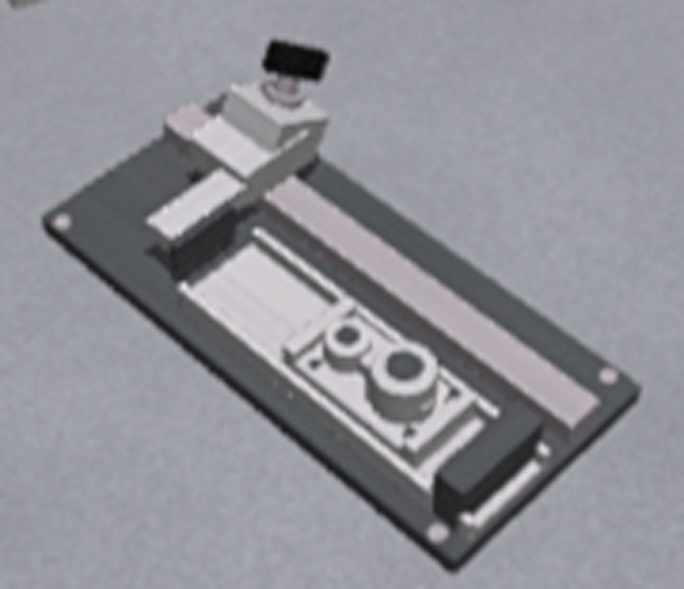

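```bash
cat > h.py <<'E'
import numpy as np
from workcell import bot
from scipy.optimize import least_squares
from scipy.spatial.transform import Rotation as Ro
def proj(n,P):
    m=bot.camera_model(n);T=np.array(m["T"]);c=(np.atleast_2d(P)-T[:3,3])@T[:3,:3]
    return np.c_[m["cx"]+m["fx"]*c[:,0]/-c[:,2],m["cy"]-m["fy"]*c[:,1]/-c[:,2]]
c,s=np.cos(np.radians(28)),np.sin(np.radians(28))
U=np.array([c,0,s]);V=np.array([0,1.,0]);Z=np.array([-s,0,c])
def F(p,L): # fixture mm -> world m
    return Ro.from_euler('z',p[2]).apply(np.atleast_2d(L)/1000)+[p[0],p[1],0]
def wing(th): return np.cos(th-.65)*U+np.sin(th-.65)*V
def ee(X,Zt): # tool x dir, tool z dir
    return np.c_[X,np.cross(Zt,X),Zt]
E
python3 - <<'E'
from h import *
top=lambda u:(np.array(u)+.5)/4.8-.5+[180,140]
sc=lambda u:(np.array(u)+.5)/3.8-.5+[195,165]
def pts(p):
    t=p[3];k=np.array([-88,-118+t,115]);
    return {"top":[((92,-175,20),(755,139)),((-98,-175,20),(714,450)),((-98,235,20),(40,352)),((66,-80+t,61),(556,149)),(k+11*Z,(576,409))],
    "scene":[((92,-175,20),(44,218)),((92,235,20),(455,562)),((-98,235,20),(637,390)),((66,-80+t,61),(172,242)),(k,(297,60))]}
def res(p,full=False):
    r=[]
    for n,q in pts(p).items():
        o=p[4:6] if n=="top" else p[6:8]
        f=top if n=="top" else sc
        r.append(proj(n,F(p,np.array([a for a,_ in q],float)))+o-f([b for _,b in q]))
    r=np.vstack(r)
    return r if full else np.r_[r.ravel(),p[4:]*.7]
f=least_squares(res,[.5,0,-.14,10,0,0,0,0],x_scale=[.01,.01,.01,10,1,1,1,1]);p=f.x
print(np.round(p,4),"yawdeg",np.degrees(p[2]));print(np.round(res(p,True),2))
np.save("p.npy",p[:4])
t=p[3];k=np.array([-88,-118+t,115])
print("knob",F(p,k))
R=Ro.from_euler('z',p[2])
for th in (0,.3,.65,1.3):
    e=proj("top",F(p,np.array([k+11*Z+23*wing(th),k+11*Z-23*wing(th)])));print(th,((e-[180,140]+.5)*4.8).round().tolist())
E
```

```text
[ 6.28000e-01  7.20000e-03 -1.65800e-01  2.76493e+01  1.48600e-01
 -1.76200e-01  4.08000e-01  5.40100e-01] yawdeg -9.50125440875179
[[ 0.5   0.13]
 [-0.45  0.15]
 [-0.41 -0.87]
 [-0.73 -1.31]
 [ 1.01  1.98]
 [-0.9  -0.83]
 [-0.52  0.21]
 [ 1.58 -0.79]
 [ 0.37  1.71]
 [-0.73 -0.56]]
knob [[ 0.52630695 -0.0673492   0.115     ]]
0 [[610.0, 395.0], [551.0, 445.0]]
0.3 [[601.0, 388.0], [561.0, 452.0]]
0.65 [[587.0, 383.0], [574.0, 456.0]]
1.3 [[561.0, 387.0], [600.0, 452.0]]
```

```bash
cat >> h.py <<'E'
def pose():
    s=bot.state();return s,np.array(s["position"]),Ro.from_euler('xyz',s["ee_rot"],degrees=True).as_matrix()
def fixaz(R,p): # azimuth (deg) of wing-dir implied by jaws: dir perpendicular to tool z, in fixture, relative to fixture x
    z=Ro.from_euler('z',p[2]).inv().apply(R[:,2]); a=np.degrees(np.arctan2(-z[0],z[1])); return (a+90)%180-90
def plan(target,az=None,show=True):
    p=np.load("p.npy");s,x,R=pose();a=fixaz(R,p)
    d=R.T@(np.array(target)-x)*1000
    tx=R[:,0]; turn=0 if az is None else (az-a)
    turn=(turn+90)%180-90
    # turning about tool x (down) by +t changes azimuth by -t
    print("t",round(s["t"],2),"az",round(a,1),"tool delta mm",d.round(1),"turn rad (apply after shift)",round(-np.radians(turn),3),"j6",round(s["qpos"][5],1),"W",np.round(s["gripper_width"],4),"F",np.round(s["contact_force"],1),"M",np.round(s["torque"],2))
    print("R",R.round(3).tolist())
E
python3 - <<'E'
from h import *
p=np.load("p.npy");k=F(p,[-88,-118+p[3],115])[0]
plan(k+[0,0,.054+.10],-36)
E
```

```text
t 0.15 az 33.3 tool delta mm [  34.6  454.5 -350.7] turn rad (apply after shift) 1.209 j6 -4.0 W 0.0856 F [-0.1 -0.2  0.4] M [ 0.03 -0.01  0.01]
R [[-0.001, 0.915, 0.403], [0.002, 0.403, -0.915], [-1.0, 0.0, -0.002]]
```

drive_tool(
  commands=[
    [[100,0,35,-27,0],[100,0,35,-27,0],[100,0,35,-27,0],[100,0,35,-27,0],[100,0,35,-27,0]],
  ],
)

```text
t: 0.65
position: [0.358, -0.3762, 0.3036]
ee_rot: [170.3, 90.0, 104.0]
contact_force: [0.8, -0.0, 0.3]
gripper_width: 0.0855
```

drive_tool(
  commands=[
    [[100,0,35,-27,0],[100,0,35,-27,0],[100,0,35,-27,0],[100,0,35,-27,0],[100,0,35,-27,0]],
  ],
)

```text
t: 1.15
position: [0.4637, -0.1821, 0.3038]
ee_rot: [-68.8, 90.0, -135.0]
contact_force: [0.0, -0.8, -0.1]
gripper_width: 0.0859
```

drive_tool(
  commands=[
    [[100,0,35,-27,0],[100,0,35,-27,0],[100,0,35,-27,0],[50,0,0,0,0.13],[50,0,0,0,0.13]],
  ],
)

```text
t: 1.65
position: [0.5272, -0.0656, 0.3035]
ee_rot: [-106.7, 90.0, 172.1]
contact_force: [-0.1, 1.0, -0.4]
gripper_width: 0.0587
```

drive_tool(
  commands=[
    [[50,0,0,0,0.14],[50,0,0,0,0.14],[50,0,0,0,0.14],[50,0,0,0,0.14],[50,0,0,0,0.14]],
  ],
)

```text
t: 2.15
position: [0.5265, -0.0673, 0.3035]
ee_rot: [-71.6, 90.0, 166.8]
contact_force: [0.9, -0.7, -0.6]
gripper_width: 0.0425
```

drive_tool(
  commands=[
    [[50,0,0,0,0.13],[50,0,0,0,0.12],[50,0,0,0,0],[50,0,0,0,0]],
  ],
)

```text
t: 2.55
position: [0.5266, -0.0674, 0.3036]
ee_rot: [-55.9, 90.0, 168.7]
contact_force: [0.2, 0.4, -0.2]
gripper_width: 0.0426
```

Run:
```python
from h import *
import cv2
p=np.load("p.npy");k=F(p,[-88,-118+p[3],115])[0]
plan(k+[0,0,.054+.10],-36)
im=bot.capture("wrist");cv2.imwrite("pics/w1.png",cv2.resize(im[:,:,::-1],None,fx=1.4,fy=1.4,interpolation=cv2.INTER_CUBIC))
```

```text
t 2.55 az -35.9 tool delta mm [34.6 -0.2  0.2] turn rad (apply after shift) 0.001 j6 123.4 W 0.0426 F [ 0.2  0.4 -0.2] M [-0.04  0.01  0.  ]
R [[-0.001, 0.702, -0.712], [0.0, -0.712, -0.702], [-1.0, -0.0, 0.0]]
```

View pics/w1.png

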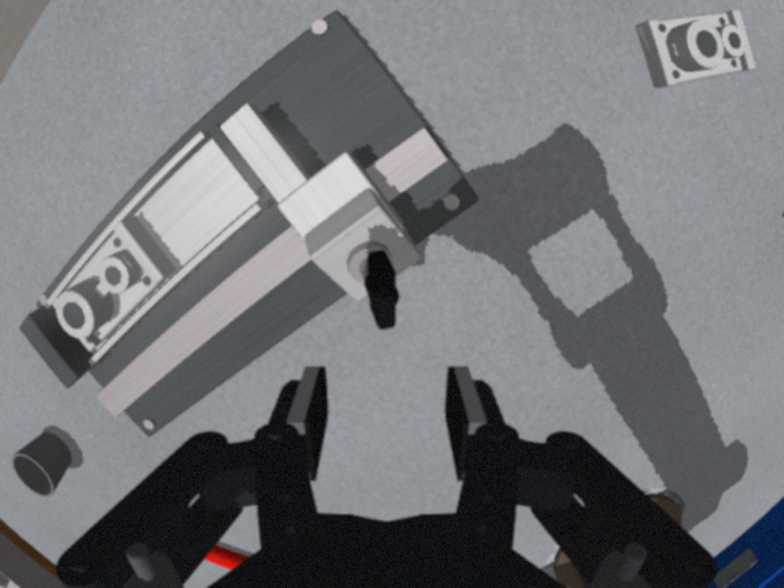

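```bash
cat >> h.py <<'E'
def wproj(P,x,R):
    m=bot.camera_model("wrist");T=np.array(m["T_tool_cam"])
    q=(np.atleast_2d(P)-x)@R; q=(q-T[:3,3])@T[:3,:3]
    d=np.c_[q[:,0],-q[:,1],-q[:,2]];rho=np.hypot(d[:,0],d[:,1]);r=np.arctan2(rho,d[:,2])/rho
    return np.c_[m["cx"]+m["fx"]*r*d[:,0],m["cy"]+m["fy"]*r*d[:,1]]
def wingbox(t,th):
    k=np.array([-88,-118+t,115]);X=wing(th);Y=np.cross(Z,X)
    return np.array([k+a*23*X+b*6*Y+d*Z for a in(-1,1) for b in(-1,1) for d in(-13,11)])
E
python3 - <<'E'
from h import *
import cv2
s,x,R=pose();p0=np.load("p.npy")
im=cv2.imread("pics/w1.png")[240:340,345:415];g=im.max(axis=2)
n,l,st,ce=cv2.connectedComponentsWithStats((g<60).astype(np.uint8));print([ (st[i]+[345,240,0,0,0]).tolist() for i in range(1,n) if st[i][4]>100])
w=lambda u:(np.array(u)+.5)/1.4-.5
top=lambda u:(np.array(u)+.5)/4.8-.5+[180,140]
sc=lambda u:(np.array(u)+.5)/3.8-.5+[195,165]
def res(q):
    t,th=q[3],q[4]
    L=np.array([(92,-175,20),(-98,-175,20),(-98,235,20),(66,-80+t,61)],float)
    r=(wproj(F(q,L),x,R)-w([(337,12),(477,203),(150,435),(222,122)]))
    b=wproj(F(q,wingbox(t,th)),x,R)
    bb=np.r_[b.min(0),b.max(0)]-w([[362,250],[399,328]]).ravel()
    r2=proj("top",F(q,L))-top([(755,139),(714,450),(40,352),(556,149)])
    return np.r_[r.ravel(),bb*1.5,r2.ravel()*1.]
f=least_squares(res,[*p0[:4],.1],x_scale=[.01,.01,.01,10,.1]);q=f.x
print(q.round(4),p0.round(4));print(f.fun.round(2))
k=F(q,[-88,-118+q[3],115])[0];print(k, "stop",F(q,[38,200,45])); np.save("p.npy",q[:4])
az=np.degrees(np.arctan(np.tan(q[4]-.65)/c));print("wing az",az)
plan(k+[0,0,.054],az)
E
```

```text
[[365, 250, 33, 79, 1856]]
[ 6.28800e-01  9.20000e-03 -1.76400e-01  2.76407e+01  1.92900e-01] [ 6.28000e-01  7.20000e-03 -1.65800e-01  2.76493e+01]
[ 0.78 -2.89  1.58  0.38 -4.78  1.01 -6.36  3.51  1.91 -4.58  2.63  4.11
 -0.09  0.73 -1.73  0.64 -1.45 -1.86 -1.36 -1.17]
[ 0.52631391 -0.06432931  0.115     ] stop [[0.70130851 0.19941569 0.045     ]]
wing az -29.12277722507242
t 2.6 az -35.3 tool delta mm [134.7  -2.4  -1.9] turn rad (apply after shift) -0.108 j6 123.4 W 0.0427 F [-0.2  0.2  0.5] M [-0.02  0.    0.03]
R [[-0.0, 0.702, -0.713], [0.0, -0.713, -0.702], [-1.0, -0.0, 0.0]]
```

drive_tool(
  commands=[
    [[50,20,-2.4,-1.9,-0.05],[50,35,0,0,0],[50,25,0,0,0],[50,10,0,0,0],[50,0,0,0,0]],
  ],
)

```text
t: 3.1
position: [0.5254, -0.0641, 0.2122]
ee_rot: [-59.2, 89.8, 168.1]
contact_force: [-0.1, -0.4, 0.4]
gripper_width: 0.0427
```

Run:
```python
from h import *
import cv2
p=np.load("p.npy");k=F(p,[-88,-118+p[3],115])[0]
plan(k+[0,0,.054],-29)
im=bot.capture("wrist");cv2.imwrite("pics/w2.png",cv2.resize(im[:,:,::-1],None,fx=1.4,fy=1.4,interpolation=cv2.INTER_CUBIC))
```

```text
t 3.1 az -32.5 tool delta mm [43.2  1.  -0.6] turn rad (apply after shift) -0.062 j6 121.0 W 0.0427 F [-0.1 -0.4  0.4] M [-0.01 -0.   -0.  ]
R [[-0.004, 0.736, -0.678], [0.001, -0.678, -0.736], [-1.0, -0.003, 0.002]]
```

View pics/w2.png

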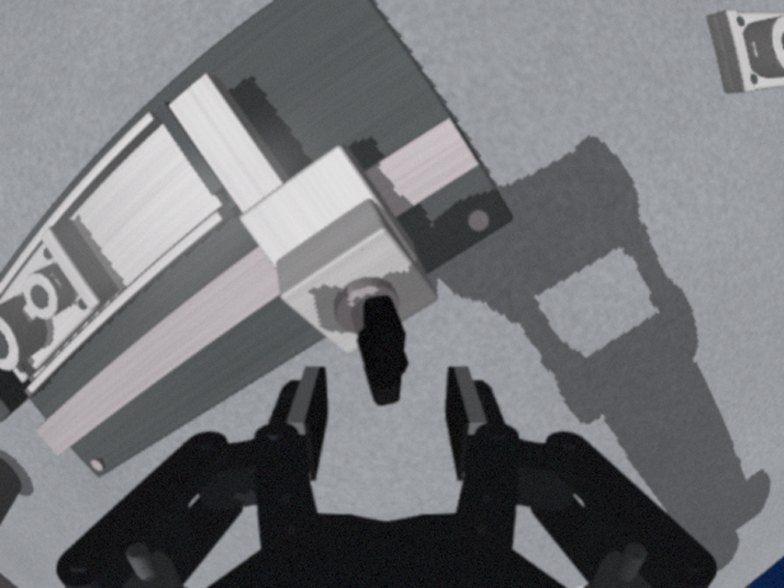

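Wing at column ~383 (rows 296–404) lies midway between the fingers (327 and 447), nearly aligned. Descending to straddle it.

drive_tool(
  commands=[
    [[50,15,1,0,-0.03],[50,15,0,0,0],[50,9,0,0,0],[50,4,0,0,0],[50,0,0,0,0]],
  ],
)

```text
t: 3.65
position: [0.5275, -0.0651, 0.1712]
ee_rot: [121.7, 90.0, -9.3]
contact_force: [-0.4, -1.0, 0.0]
gripper_width: 0.0426
```

drive_tool(
  commands=[
    [[35,0,0,0,0],[24,0,0,0,0],[24,0,0,0,0],[24,0,0,0,0]],
  ],
)

```text
t: 4.05
position: [0.5288, -0.0641, 0.172]
ee_rot: [153.5, 89.7, 22.5]
contact_force: [2.5, 4.0, -0.1]
gripper_width: 0.0205
```

Run:
```python
from h import *
import cv2
p=np.load("p.npy");k=F(p,[-88,-118+p[3],115])[0]
plan(k+[0,0,.054],-29)
im=bot.capture("wrist");cv2.imwrite("pics/w3.png",cv2.resize(im[:,:,::-1],None,fx=1.4,fy=1.4,interpolation=cv2.INTER_CUBIC))
```

```text
t 4.05 az -30.9 tool delta mm [ 3.  -1.8  1.8] turn rad (apply after shift) -0.034 j6 119.2 W 0.0205 F [ 2.5  4.  -0.1] M [ 0.86 -0.5   0.06]
R [[0.004, 0.754, -0.656], [0.002, -0.656, -0.754], [-1.0, 0.002, -0.004]]
```

View pics/w3.png

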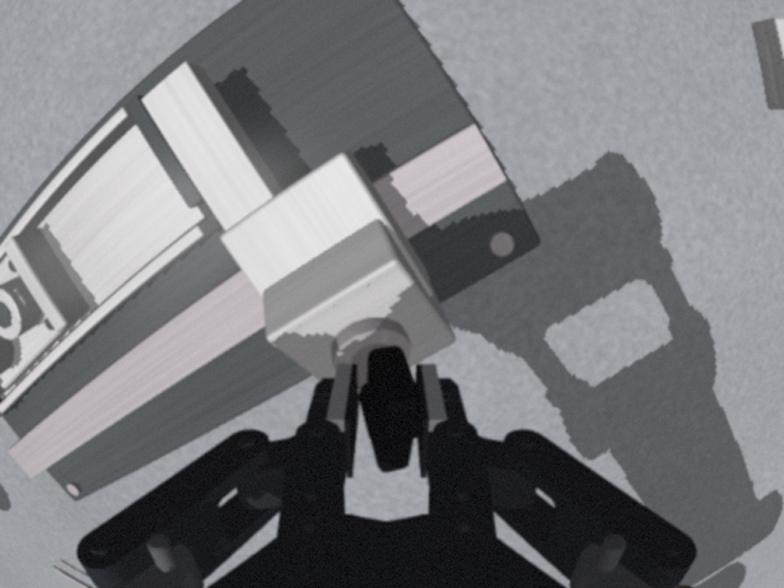

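Pads straddle the wing (pads at columns 352 and 422, wing ~390). Begin loosening.

drive_tool(
  commands=[
    [[24,0,0,0,-0.1],[24,0,0,0,-0.1],[24,0,0,0,-0.1],[24,0,0,0,-0.1],[24,0,0,0,0]],
  ],
)

```text
t: 4.6
position: [0.5283, -0.0651, 0.1718]
ee_rot: [103.8, 89.8, -4.3]
contact_force: [2.3, 0.8, 1.0]
gripper_width: 0.0203
```

Run:
```python
from h import *
p=np.load("p.npy");k=F(p,[-88,-118+p[3],115])[0]
plan(k+[0,0,.054],35)
```

```text
t 4.6 az -8.0 tool delta mm [ 2.7 -2.1 -0.1] turn rad (apply after shift) -0.75 j6 96.3 W 0.0203 F [2.3 0.8 1. ] M [ 0.18 -0.3   0.03]
R [[0.003, 0.951, -0.31], [-0.0, -0.31, -0.951], [-1.0, 0.003, -0.001]]
```

drive_tool(
  commands=[
    [[24,0,0,0,-0.1],[24,0,0,0,-0.1],[24,0,0,0,-0.1],[24,0,0,0,-0.1],[24,0,0,0,0]],
  ],
)

```text
t: 5.1
position: [0.5285, -0.0645, 0.1715]
ee_rot: [104.1, 89.8, 18.8]
contact_force: [3.4, 4.3, -0.7]
gripper_width: 0.0204
```

Run:
```python
from h import *
import cv2
p=np.load("p.npy");k=F(p,[-88,-118+p[3],115])[0]
plan(k+[0,0,.054],35)
im=bot.capture("wrist");cv2.imwrite("pics/w4.png",cv2.resize(im[:,:,::-1],None,fx=1.4,fy=1.4,interpolation=cv2.INTER_CUBIC))
```

```text
t 5.1 az 14.8 tool delta mm [ 2.5 -2.2 -0.3] turn rad (apply after shift) -0.352 j6 73.5 W 0.0204 F [ 3.4  4.3 -0.7] M [ 0.6  -0.54 -0.08]
R [[0.003, 0.997, 0.082], [0.001, 0.082, -0.997], [-1.0, 0.003, -0.001]]
```

View pics/w4.png

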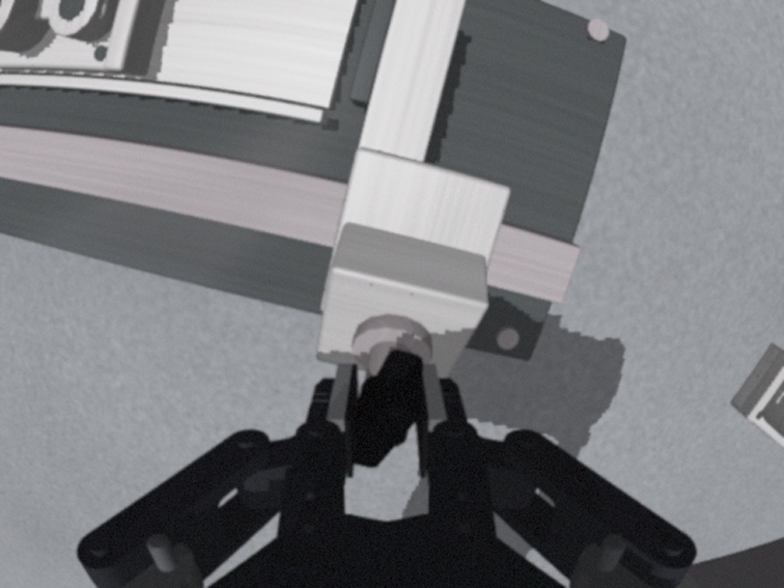

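Picture: the wing has turned but lags the fingers by ~20°. I'll narrow the fork and continue.

drive_tool(
  commands=[
    [[18,0,0,0,0],[18,0,0,0,-0.08],[18,0,0,0,-0.08],[18,0,0,0,-0.08],[18,0,0,0,0]],
  ],
)

```text
t: 5.65
position: [0.5282, -0.0657, 0.172]
ee_rot: [38.4, 89.8, -33.2]
contact_force: [-0.5, 1.4, 3.1]
gripper_width: 0.0161
```

Run:
```python
from h import *
p=np.load("p.npy");k=F(p,[-88,-118+p[3],115])[0]
plan(k+[0,0,.054],35)
```

```text
t 5.65 az 28.5 tool delta mm [ 3.  -1.4 -1.9] turn rad (apply after shift) -0.113 j6 59.9 W 0.0161 F [-0.5  1.4  3.1] M [-1.12 -0.53 -0.7 ]
R [[0.003, 0.949, 0.316], [-0.002, 0.316, -0.949], [-1.0, 0.002, 0.003]]
```

drive_tool(
  commands=[
    [[18,0,0,0,-0.08],[18,0,0,0,-0.08],[18,0,0,0,-0.08],[18,0,0,0,0]],
  ],
)

```text
t: 6.05
position: [0.5281, -0.0661, 0.1729]
ee_rot: [8.7, 89.8, -49.1]
contact_force: [-2.9, 2.5, 9.7]
gripper_width: 0.0164
```

Run:
```python
from h import *
import cv2
p=np.load("p.npy");k=F(p,[-88,-118+p[3],115])[0]
plan(k+[0,0,.054],35)
im=bot.capture("wrist");cv2.imwrite("pics/w5.png",cv2.resize(im[:,:,::-1],None,fx=1.4,fy=1.4,interpolation=cv2.INTER_CUBIC))
```

```text
t 6.05 az 42.2 tool delta mm [ 3.9 -0.6 -2.4] turn rad (apply after shift) 0.126 j6 46.2 W 0.0164 F [-2.9  2.5  9.7] M [-1.82 -0.19 -1.06]
R [[0.002, 0.847, 0.532], [-0.003, 0.532, -0.847], [-1.0, 0.001, 0.003]]
```

View pics/w5.png

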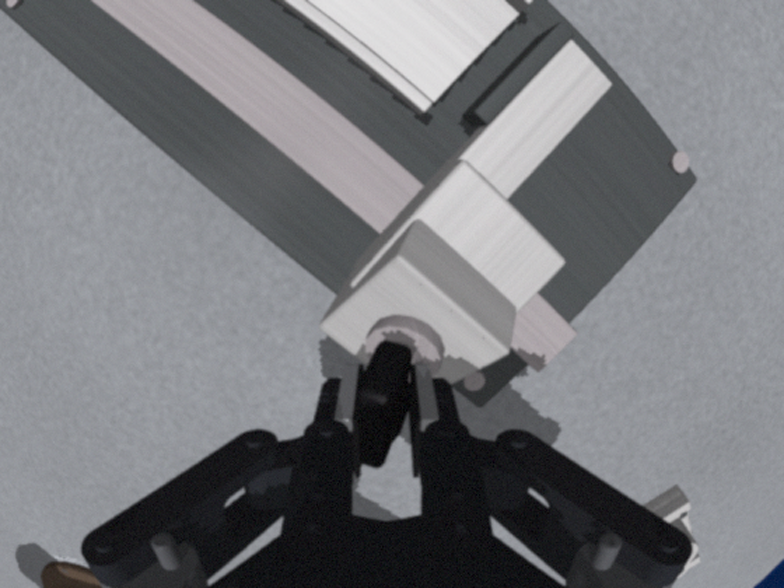

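The wing is now at roughly 1.2 rad (≈7° lag at az 42°), so loose. Ease back slightly, then slide in +y.

drive_tool(
  commands=[
    [[18,-1,0,0,0.06],[18,0,1.3,-1.5,0],[18,0,2.7,-3,0],[18,0,3.3,-3.7,0],[18,0,3.3,-3.7,0]],
  ],
)

```text
t: 6.6
position: [0.5306, -0.0507, 0.1732]
ee_rot: [-40.3, 89.8, -101.5]
contact_force: [-5.5, -0.5, 9.6]
gripper_width: 0.0162
```

```bash
cat >> h.py <<'E'
def trav():
    s,x,R=pose();p=np.load("p.npy");g=x+.054*R[:,0];l=Ro.from_euler('z',p[2]).inv().apply(g-[p[0],p[1],0])*1000
    print("grip in fixture",l.round(1),"travel~",round(l[1]+118,1))
E
python3 - <<'E'
from h import *
p=np.load("p.npy");k=F(p,[-88,-118+160,115])[0]
plan(k+[0,0,.054],35);trav()
E
```

```text
t 6.6 az 38.9 tool delta mm [  3.8  72.8 -93.1] turn rad (apply after shift) 0.068 j6 51.3 W 0.0162 F [-5.5 -0.5  9.6] M [-1.72 -0.02 -0.65]
R [[-0.001, 0.876, 0.482], [-0.003, 0.482, -0.876], [-1.0, -0.002, 0.002]]
grip in fixture [-86.2 -76.3 119.2] travel~ 41.7
```

drive_tool(
  commands=[
    [[18,0,3.1,-3.9,0],[18,0,3.1,-3.9,0],[18,0,3.1,-3.9,0],[18,0,3.1,-3.9,0],[18,0,3.1,-3.9,0]],
  ],
)

```text
t: 7.1
position: [0.5346, -0.026, 0.1732]
ee_rot: [-46.7, 89.8, -107.9]
contact_force: [-4.7, -1.0, 9.1]
gripper_width: 0.0162
```

drive_tool(
  commands=[
    [[18,0,3.1,-3.9,0],[18,0,3.1,-3.9,0],[18,0,3.1,-3.9,0],[18,0,3.1,-3.9,0],[18,0,3.1,-3.9,0]],
  ],
)

```text
t: 7.6
position: [0.5386, -0.0014, 0.1732]
ee_rot: [-54.0, 89.8, -115.1]
contact_force: [-5.2, -1.9, 9.5]
gripper_width: 0.0162
```

drive_tool(
  commands=[
    [[18,0,3.1,-3.9,0],[18,0,3.1,-3.9,0],[18,0,2.5,-3.1,0],[18,0,1.9,-2.3,0],[18,0,1.2,-1.6,0]],
  ],
)

```text
t: 8.1
position: [0.5416, 0.0174, 0.1731]
ee_rot: [-62.1, 89.8, -123.2]
contact_force: [-4.9, -1.5, 10.5]
gripper_width: 0.0161
```

Run:
```python
from h import *
import cv2
p=np.load("p.npy");k=F(p,[-88,-118+160,115])[0]
plan(k+[0,0,.054],35);trav()
for n in("top","scene"): cv2.imwrite(f"pics/{n}6.png",bot.capture(n)[:,:,::-1])
t=cv2.imread("pics/top6.png")[140:245,180:345];s=cv2.imread("pics/scene6.png")[165:320,195:375]
cv2.imwrite("pics/c6.png",np.vstack([cv2.resize(t,(540,344),interpolation=2),cv2.resize(s[40:],(540,345),interpolation=2)])[:600])
```

```text
t 8.1 az 38.9 tool delta mm [  4.   30.3 -38.7] turn rad (apply after shift) 0.069 j6 58.6 W 0.0161 F [-4.9 -1.5 10.5] M [-1.69  0.03 -0.63]
R [[-0.002, 0.876, 0.482], [-0.003, 0.482, -0.876], [-1.0, -0.003, 0.002]]
grip in fixture [-87.3  -7.3 119.1] travel~ 110.7
```

View pics/c6.png

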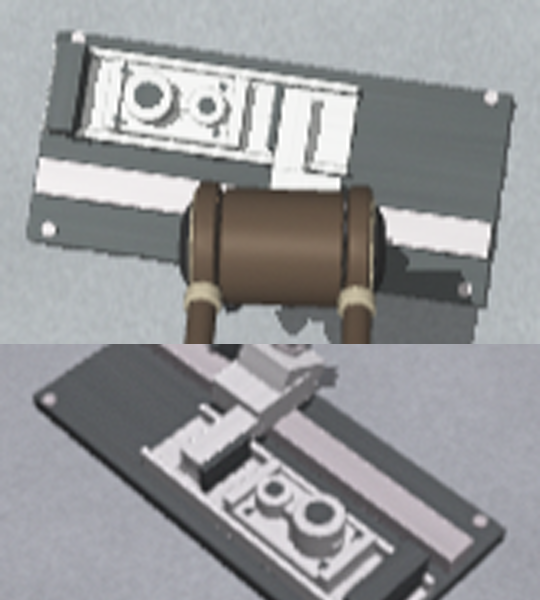

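Carriage follows well; casting is ~30 mm ahead of the pad and close to the stop. Slower now.

drive_tool(
  commands=[
    [[18,0,1.9,-2.3,0],[18,0,1.9,-2.3,0],[18,0,1.9,-2.3,0],[18,0,1.9,-2.3,0],[18,0,1.9,-2.3,0]],
  ],
)

```text
t: 8.7
position: [0.5441, 0.032, 0.1731]
ee_rot: [-72.6, 89.8, -133.8]
contact_force: [-6.2, -0.7, 11.6]
gripper_width: 0.0163
```

drive_tool(
  commands=[
    [[18,0,1.9,-2.3,0],[18,0,1.9,-2.3,0],[18,0,1.9,-2.3,0],[18,0,1.3,-1.6,0],[18,0,1.3,-1.6,0]],
  ],
)

```text
t: 9.2
position: [0.5461, 0.0441, 0.1732]
ee_rot: [-68.3, 89.6, -129.4]
contact_force: [-7.1, -2.7, 12.7]
gripper_width: 0.016
```

drive_tool(
  commands=[
    [[18,0,0.9,-1.2,0],[18,0,0.9,-1.2,0],[18,0,0.9,-1.2,0],[18,0,0.9,-1.2,0],[18,0,0.9,-1.2,0]],
  ],
)

```text
t: 9.7
position: [0.5472, 0.0514, 0.1731]
ee_rot: [-66.3, 89.7, -127.4]
contact_force: [-6.2, -3.3, 12.4]
gripper_width: 0.0162
```

Run:
```python
from h import *
p=np.load("p.npy");k=F(p,[-88,-118+160,115])[0]
plan(k+[0,0,.054],35);trav()
```

```text
t 9.7 az 39.0 tool delta mm [  4.1   9.1 -11.7] turn rad (apply after shift) 0.069 j6 62.3 W 0.0162 F [-6.2 -3.3 12.4] M [-2.14  0.29 -0.63]
R [[-0.004, 0.876, 0.483], [-0.005, 0.483, -0.876], [-1.0, -0.005, 0.002]]
grip in fixture [-87.9  27.  119.1] travel~ 145.0
```

drive_tool(
  commands=[
    [[18,0,0.6,-0.8,0],[18,0,0.6,-0.8,0],[18,0,0.6,-0.8,0],[18,0,0.6,-0.8,0],[18,0,0.6,-0.8,0]],
  ],
)

```text
t: 10.2
position: [0.548, 0.0563, 0.1731]
ee_rot: [-64.7, 89.7, -125.9]
contact_force: [-6.1, -2.9, 10.4]
gripper_width: 0.016
```

drive_tool(
  commands=[
    [[18,0,0.6,-0.8,0],[18,0,0.6,-0.8,0],[18,0,0.6,-0.8,0],[18,0,0.6,-0.8,0]],
  ],
)

```text
t: 10.6
position: [0.5486, 0.0603, 0.1731]
ee_rot: [-64.2, 89.7, -125.3]
contact_force: [-6.7, -3.8, 11.1]
gripper_width: 0.0162
```

Run:
```python
from h import *
p=np.load("p.npy");k=F(p,[-88,-118+160,115])[0]
plan(k+[0,0,.054],35);trav()
```

```text
t 10.6 az 39.0 tool delta mm [ 4.1  3.6 -4.5] turn rad (apply after shift) 0.069 j6 63.2 W 0.0162 F [-6.7 -3.8 11.1] M [-2.07  0.17 -0.65]
R [[-0.003, 0.876, 0.483], [-0.005, 0.483, -0.876], [-1.0, -0.005, 0.002]]
grip in fixture [-88.   36.  119.1] travel~ 154.0
```

drive_tool(
  commands=[
    [[18,0,0.6,-0.8,0],[18,0,0.6,-0.8,0],[18,0,0.6,-0.8,0]],
  ],
)

```text
t: 10.9
position: [0.5491, 0.0633, 0.1731]
ee_rot: [-62.7, 89.7, -123.8]
contact_force: [-6.9, -3.3, 11.3]
gripper_width: 0.0161
```

drive_tool(
  commands=[
    [[18,0,0.6,-0.8,0],[18,0,0.6,-0.8,0]],
  ],
)

```text
t: 11.1
position: [0.5492, 0.0639, 0.1731]
ee_rot: [-55.1, 89.5, -116.2]
contact_force: [-7.3, -10.1, 12.6]
gripper_width: 0.016
```

drive_tool(
  commands=[
    [[18,0,0.6,-0.8,0]],
  ],
)

```text
t: 11.2
position: [0.5492, 0.0641, 0.1731]
ee_rot: [-52.9, 89.4, -113.9]
contact_force: [-6.3, -13.6, 12.4]
gripper_width: 0.0158
```

drive_tool(
  commands=[
    [[18,0,0.6,-0.8,0]],
  ],
)

```text
t: 11.3
position: [0.5493, 0.0643, 0.1731]
ee_rot: [-51.7, 89.3, -112.7]
contact_force: [-7.3, -14.6, 13.2]
gripper_width: 0.0163
```

Run:
```python
from h import *
p=np.load("p.npy");k=F(p,[-88,-118+160,115])[0]
plan(k+[0,0,.054],35);trav()
```

```text
t 11.3 az 39.1 tool delta mm [ 4.1  1.1 -1.4] turn rad (apply after shift) 0.072 j6 63.9 W 0.0163 F [ -7.3 -14.6  13.2] M [-3.94  0.32 -0.73]
R [[-0.005, 0.875, 0.485], [-0.011, 0.485, -0.875], [-1.0, -0.01, 0.008]]
grip in fixture [-88.1  39.7 119.1] travel~ 157.7
```

Force rose by ~11 N in y with motion stopped at travel ≈158–160: casting home. Now tighten, keeping the bias.

drive_tool(
  commands=[
    [[18,0,0,0,0],[18,0,0,0,0.08],[18,0,0,0,0.08],[18,0,0,0,0.08],[18,0,0,0,0.08]],
  ],
)

```text
t: 11.8
position: [0.5501, 0.0645, 0.1725]
ee_rot: [-22.0, 89.4, -101.4]
contact_force: [-2.0, -12.8, 5.8]
gripper_width: 0.0159
```

drive_tool(
  commands=[
    [[18,0,0,0,0.08],[18,0,0,0,0.08],[18,0,0,0,0.08],[18,0,0,0,0.08],[18,0,0,0,0]],
  ],
)

```text
t: 12.3
position: [0.5514, 0.0647, 0.1719]
ee_rot: [16.0, 89.5, -81.7]
contact_force: [3.0, -12.8, -0.6]
gripper_width: 0.0156
```

Run:
```python
from h import *
p=np.load("p.npy");k=F(p,[-88,-118+160,115])[0]
plan(k+[0,0,.054],-45);trav()
```

```text
t 12.3 az 2.4 tool delta mm [ 2.8 -2.  -1.1] turn rad (apply after shift) 0.828 j6 100.5 W 0.0156 F [  3.  -12.8  -0.6] M [-2.33 -0.51  0.03]
R [[0.001, 0.991, -0.134], [-0.009, -0.134, -0.991], [-1.0, 0.003, 0.009]]
grip in fixture [-85.8  40.6 117.9] travel~ 158.6
```

drive_tool(
  commands=[
    [[18,0,0,0,0.1],[18,0,0,0,0.1],[18,0,0,0,0.1],[18,0,0,0,0.1],[18,0,0,0,0]],
  ],
)

```text
t: 12.8
position: [0.5518, 0.0644, 0.1717]
ee_rot: [47.8, 89.4, -72.7]
contact_force: [2.7, -14.7, -1.6]
gripper_width: 0.0155
```

drive_tool(
  commands=[
    [[18,0,0,0,0.1],[18,0,0,0,0.1],[18,0,0,0,0.1],[18,0,0,0,0]],
  ],
)

```text
t: 13.2
position: [0.5508, 0.0643, 0.173]
ee_rot: [46.8, 89.4, -90.8]
contact_force: [-3.5, -16.2, 8.0]
gripper_width: 0.0155
```

Run:
```python
from h import *
import cv2
p=np.load("p.npy");k=F(p,[-88,-118+160,115])[0]
plan(k+[0,0,.054],-45);trav()
im=bot.capture("wrist");cv2.imwrite("pics/w7.png",cv2.resize(im[:,:,::-1],None,fx=1.4,fy=1.4,interpolation=cv2.INTER_CUBIC))
```

```text
t 13.2 az -37.5 tool delta mm [ 4.  -2.1 -0.2] turn rad (apply after shift) 0.131 j6 140.4 W 0.0155 F [ -3.5 -16.2   8. ] M [-1.28 -0.53  1.11]
R [[-0.0, 0.674, -0.738], [-0.01, -0.738, -0.674], [-1.0, 0.007, 0.007]]
grip in fixture [-86.4  40.1 119. ] travel~ 158.1
```

View pics/w7.png

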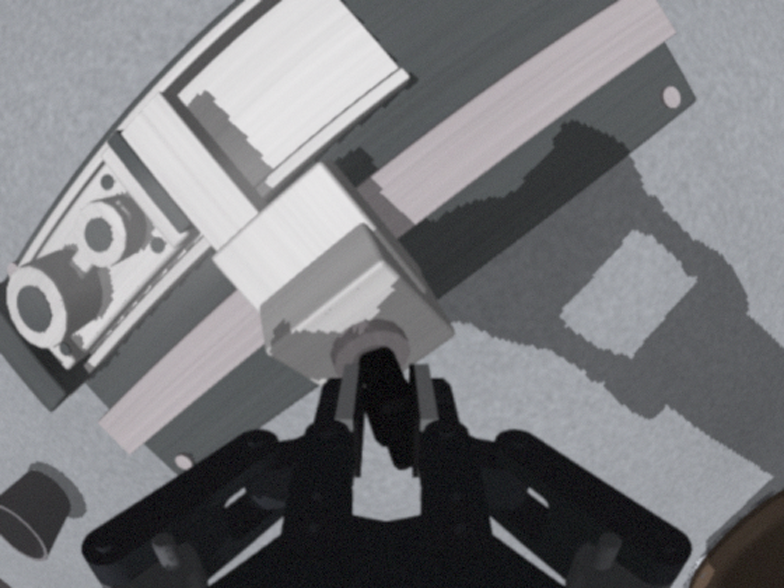

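The casting sits between pad and stop; wing lag ~7°, so the knob is ≈0.18 rad. A bit further.

drive_tool(
  commands=[
    [[18,0,0,0,0.06],[18,0,0,0,0.06],[18,0,0,0,0]],
  ],
)

```text
t: 13.55
position: [0.5508, 0.0643, 0.1731]
ee_rot: [57.0, 89.4, -87.4]
contact_force: [-5.3, -17.6, 9.7]
gripper_width: 0.0158
```

drive_tool(
  commands=[
    [[18,0,0,0,0.04],[18,0,0,0,0.03],[18,0,0,0,0]],
  ],
)

```text
t: 13.85
position: [0.5503, 0.0645, 0.1737]
ee_rot: [52.3, 89.4, -96.1]
contact_force: [-7.8, -16.6, 13.8]
gripper_width: 0.0155
```

Run:
```python
from h import *
p=np.load("p.npy");k=F(p,[-88,-118+160,115])[0]
plan(k+[0,0,.054],-45);trav()
```

```text
t 13.85 az -48.3 tool delta mm [ 4.6 -1.7 -0.1] turn rad (apply after shift) -0.057 j6 151.2 W 0.0155 F [ -7.8 -16.6  13.8] M [-0.93 -0.43  1.43]
R [[-0.001, 0.524, -0.851], [-0.01, -0.851, -0.524], [-1.0, 0.008, 0.006]]
grip in fixture [-86.9  40.1 119.7] travel~ 158.1
```

drive_tool(
  commands=[
    [[30,0,0,0,0],[50,0,0,0,0],[50,0,0,0,0],[50,0,0,0,0],[50,-2,0,0,0]],
  ],
)

```text
t: 14.35
position: [0.5501, 0.0694, 0.1733]
ee_rot: [-35.4, 89.9, 175.9]
contact_force: [0.3, 0.1, -0.0]
gripper_width: 0.0428
```

drive_tool(
  commands=[
    [[50,-8,0,0,0],[50,-20,0,0,0],[50,-35,0,0,0],[50,-35,0,0,0],[50,-20,0,0,0]],
  ],
)

```text
t: 14.85
position: [0.552, 0.0694, 0.2959]
ee_rot: [152.2, 89.7, 3.5]
contact_force: [-0.0, 0.2, -0.3]
gripper_width: 0.0427
```

Run:
```python
from h import *
import cv2
p=np.load("p.npy")
s,x,R=pose();plan(x,None);trav()
im=bot.capture("wrist");a=cv2.resize(im[:,:,::-1],None,fx=1.4,fy=1.4,interpolation=cv2.INTER_CUBIC)
for th,col in((0,(0,255,0)),(.25,(0,0,255))):
    b=wproj(F(p,wingbox(160,th)),x,R)*1.4
    X=b[[1,3,7,5]];cv2.polylines(a,[X.astype(int)],True,col,1)
cv2.imwrite("pics/w8.png",a)
```

```text
t 14.85 az -48.6 tool delta mm [0. 0. 0.] turn rad (apply after shift) -0.0 j6 151.4 W 0.0427 F [-0.   0.2 -0.3] M [ 0.01 -0.07 -0.02]
R [[0.005, 0.519, -0.855], [0.0, -0.855, -0.519], [-1.0, 0.002, -0.005]]
grip in fixture [-85.9  45.9 241.9] travel~ 163.9
```

View pics/w8.png

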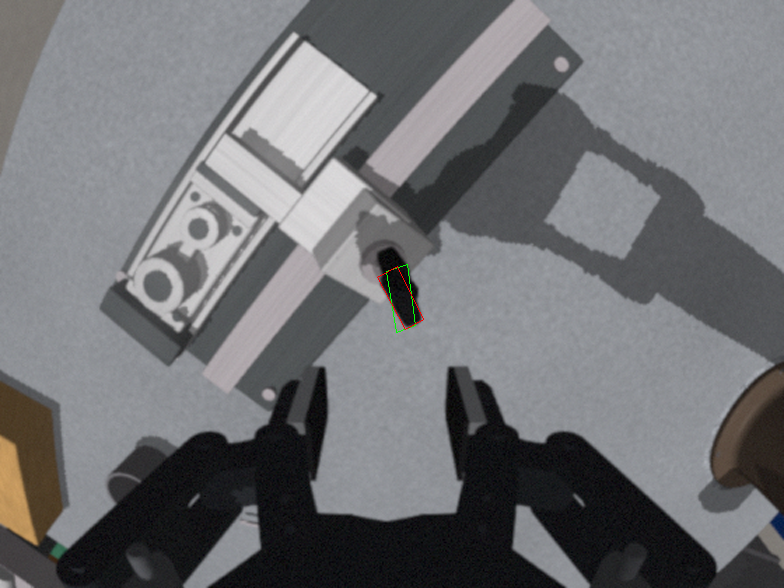

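```bash
cat > sil.py <<'E'
from h import *
import cv2
from scipy.optimize import minimize
p=np.load("p.npy")
def run(fn,x,R,t,seed):
    im=cv2.imread(fn)
    if fn.endswith("w8.png"): im=cv2.resize(bot.capture("wrist")[:,:,::-1],None,fx=1.4,fy=1.4,interpolation=cv2.INTER_CUBIC)
    m=(im.max(2)<60).astype(np.uint8);m[350:]=0;n,l,st,ce=cv2.connectedComponentsWithStats(m,connectivity=4)
    i=l[seed[1],seed[0]];M=(l==i);print(fn,st[i],cv2.minAreaRect(np.argwhere(M)[:,::-1].astype(np.float32)))
    def cost(q):
        b=(wproj(F(p,wingbox(t,q[3])+q[:3]),x,R)+.5)*1.4-.5
        S=np.zeros(M.shape,np.uint8);h=cv2.convexHull((b*16).astype(np.int32).reshape(-1,1,2));cv2.fillConvexPoly(S,h,1,shift=4);S=S>0
        return 1-(S&M).sum()/(S|M).sum()
    for th in(0,.1,.2,.3,.4):
        f=min((minimize(lambda d:cost([*d,th]),d0,method="Nelder-Mead",options=dict(initial_simplex=np.array(d0)+np.r_[np.zeros((1,3)),4*np.eye(3)])) for d0 in([0,0,0],[4,0,-4])),key=lambda f:f.fun)
        print(th,f.x.round(1),round(1-f.fun,3))
s,x,R=pose();run("pics/w8.png",x,R,160,(400,290))
x1=np.array([.5266,-.0674,.3036]);R1=np.array([[-.001,.702,-.712],[0,-.712,-.702],[-1,0,0]])
run("pics/w1.png",x1,R1,p[3],(380,285))
E
python3 sil.py
```

```text
pics/w8.png [ 381  248   43   78 1895] ((402.4663391113281, 286.195556640625), (79.47084045410156, 30.332700729370117), 67.7509765625)
0 [ -7.4   3.  -24.5] 0.81
0.1 [ -8.4   4.4 -30.6] 0.913
0.2 [-0.4 -3.   1.7] 0.806
0.3 [-2.6 -2.4 -0.8] 0.66
0.4 [-3.4 -3.7  2.8] 0.593
pics/w1.png [ 365  250   33   79 1856] ((381.13995361328125, 288.9799499511719), (77.78174591064453, 30.547014236450195), 81.8698959350586)
0 [ -5.7   6.3 -24.9] 0.813
0.1 [ -7.1   7.2 -30.4] 0.915
0.2 [-1.3  2.4 -6.6] 0.834
0.3 [ 0.2  1.2 -0.9] 0.677
0.4 [-1.1  0.6  1.9] 0.575
```

Run:
```python
from h import *
import cv2
p=np.load("p.npy");s,x,R=pose();im=bot.capture("wrist").mean(2).astype(np.float32)
def prof(xs,ys,z):
    r=[]
    for y in ys:
        q=wproj(F(p,np.array([[a,y,z] for a in xs],float)),x,R).astype(np.float32)
        r.append(cv2.remap(im,q[:,:1].copy(),q[:,1:].copy(),cv2.INTER_LINEAR).mean())
    return np.round(r).astype(int)
for nm,xs,y0,y1,z in(("pad61",range(30,60,3),50,100,61),("cast56",range(25,51,3),180,220,56),("stop68",range(25,51,3),210,250,68)):
    ys=np.arange(y0,y1,1.);print(nm,y0,prof(xs,ys,z).tolist())
```

```text
pad61 50 [203, 205, 207, 208, 207, 206, 207, 205, 202, 201, 203, 207, 208, 207, 206, 206, 206, 205, 203, 202, 202, 200, 181, 140, 113, 109, 109, 109, 110, 112, 130, 165, 192, 199, 199, 198, 198, 198, 193, 180, 167, 161, 157, 150, 143, 140, 137, 134, 141, 158]
cast56 180 [109, 109, 111, 114, 117, 122, 129, 137, 147, 162, 174, 182, 186, 186, 186, 183, 176, 160, 131, 100, 77, 67, 65, 65, 65, 64, 66, 71, 77, 85, 90, 93, 94, 94, 94, 93, 93, 93, 94, 94]
stop68 210 [94, 94, 94, 94, 94, 94, 93, 93, 92, 92, 92, 93, 100, 115, 131, 142, 146, 146, 145, 145, 144, 145, 145, 145, 146, 146, 146, 146, 146, 145, 145, 144, 145, 145, 146, 146, 146, 146, 146, 146]
```

Run:
```python
from h import *
import cv2
p=np.load("p.npy");s,x,R=pose()
def prof(im,xs,ys,z,x,R,sc):
    r=[]
    for y in ys:
        q=(wproj(F(p,np.array([[a,y,z] for a in xs],float)),x,R)*sc).astype(np.float32)
        r.append(cv2.remap(im,q[:,:1].copy(),q[:,1:].copy(),cv2.INTER_LINEAR).reshape(-1,3).mean(0))
    return np.round(r).astype(int)
w1=cv2.imread("pics/w1.png").astype(np.float32)
x1=np.array([.5266,-.0674,.3036]);R1=np.array([[-.001,.702,-.712],[0,-.712,-.702],[-1,0,0]])
xs=range(30,60,3)
print("w1 from -75",prof(w1,xs,np.arange(-75,-25,2.),61,x1,R1,1.4).mean(1).round().tolist())
now=bot.capture("wrist")[:,:,::-1].astype(np.float32)
print("now from 60",prof(now,xs,np.arange(60,95,1.),61,x,R,1).tolist())
# same strip at several x, to see its width against pad (10..66) and bed
for xx in range(0,80,5): print(xx,prof(now,[xx],np.arange(68,90,2.),61,x,R,1).mean(1).round().astype(int).tolist())
```

```text
w1 from -75 [214.0, 215.0, 208.0, 211.0, 216.0, 214.0, 215.0, 212.0, 210.0, 184.0, 103.0, 102.0, 102.0, 100.0, 156.0, 211.0, 211.0, 211.0, 211.0, 210.0, 211.0, 211.0, 210.0, 209.0, 209.0]
now from 60 [[204, 203, 204], [207, 206, 207], [208, 207, 208], [208, 207, 208], [207, 206, 207], [207, 205, 207], [207, 205, 207], [206, 204, 206], [204, 203, 204], [203, 202, 203], [203, 201, 203], [201, 200, 201], [183, 181, 182], [143, 141, 141], [114, 113, 112], [109, 108, 105], [110, 109, 106], [110, 109, 107], [111, 110, 107], [113, 112, 109], [129, 127, 126], [164, 163, 163], [192, 190, 191], [200, 198, 200], [199, 198, 199], [199, 197, 199], [199, 197, 199], [198, 197, 199], [193, 191, 193], [179, 178, 179], [166, 165, 166], [162, 161, 162], [158, 157, 157], [149, 149, 149], [142, 141, 141]]
0 [207, 207, 172, 152, 165, 168, 162, 159, 149, 145, 146]
5 [205, 205, 154, 96, 96, 110, 131, 135, 134, 140, 155]
10 [204, 204, 161, 112, 112, 113, 150, 202, 202, 199, 192]
15 [205, 203, 169, 113, 112, 112, 152, 202, 202, 201, 194]
20 [205, 203, 175, 114, 111, 114, 147, 201, 202, 200, 189]
25 [204, 202, 177, 114, 113, 113, 141, 196, 201, 199, 185]
30 [204, 204, 175, 112, 111, 112, 138, 195, 201, 198, 185]
35 [203, 201, 178, 115, 111, 109, 136, 196, 200, 199, 188]
40 [203, 202, 182, 116, 110, 110, 132, 196, 200, 199, 193]
45 [205, 202, 184, 113, 109, 111, 130, 193, 198, 198, 193]
50 [204, 202, 186, 112, 109, 108, 123, 189, 198, 197, 195]
55 [205, 201, 187, 112, 103, 106, 122, 189, 200, 197, 193]
60 [190, 191, 176, 103, 99, 100, 113, 186, 195, 199, 196]
65 [197, 198, 195, 187, 179, 178, 177, 188, 192, 191, 191]
70 [93, 90, 92, 94, 92, 93, 97, 94, 97, 96, 98]
75 [145, 148, 141, 145, 146, 148, 149, 146, 144, 148, 145]
```

Both contacts check out: the pad's steel plate runs straight into the casting wall, and the gap from casting to stop is at most about 1 mm. Handing in.

```bash
python3 -c "
from workcell import bot
print(bot.job_done(), bot.state()['t'])"
```

```text
the job is handed in; nothing more can be done
the job is handed in; nothing more can be done
```

The casting is clamped against the end stop and the job is handed in, at about 15 s of the 45 s. The hand-in reports no verdict, so the checks below are my own.

**What I did:** I straddled the wing knob with the fingers and turned it loose to about 1.2 rad. With the fingers still on the knob I slid the carriage about 130 mm, until the y-force rose by roughly 11 N and the motion stopped. I tightened the knob with that push kept on (wrist y-force at most about 18 N), then opened the fingers and lifted clear.

**Last checks:**
- **Casting position:** in the wrist image the pad plate meets the casting wall, and the far end is within about 1 mm of the stop. The measured casting length came out about 4% short, so these figures are good to 1–2 mm.
- **Carriage travel:** the arm's position gave about 158 mm against the nominal 160, within calibration error.
- **Knob angle, which disagreed:** the fingers' end position puts it near 0 rad. A fit to the wing's outline gave about 0.1 rad, with an implausible 30 mm height offset, and the same for the start picture. Both are below the 0.25 limit.
- **Contact and bystanders:** wrist force was about zero after release. I never steered near the spare casting, tool or cup, but made no separate check that they had not moved.

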